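# Balance the swing-out rotor: put like opposite like and swap the glass bottle out

### The arm

A 6-joint arm with a two-finger parallel gripper is mounted at the origin on the work surface. World frame = base frame: x ahead of the robot, y to its left, z up, the work surface at z = 0. Lengths are in m, angles in rad, forces in N, time in s.
With the tool pointing down it reaches from about 0.3 to 0.85 m from the base axis. Payload 4.2 kg.
Tool frame: the origin (TCP) lies midway between the tips of the shut fingers; the grasp point (between the pads) lies arm.pinch_z behind it (arm.pinch_z is the distance from the TCP to the grasp point, in m); z points along the fingers, y is the line along which they close (so a half turn about z gives the same grasp; the last joint's range is limited). The gripper opens to 91 mm and grips with 3 to 60 N. Pads are 32 mm wide; open, the fingers measure 118 mm over their backs; the gripper's body (76 mm by 178 mm) begins 60 mm behind the grasp point.
Start: joints at [-1.268, 0.32, 1.565, -0, 1.257, -0.02], TCP at [0.182, -0.545, 0.214] pointing down, gripper open.
Joint ranges: [-3.11, 3.11], [-0.84, 2.01], [0.21, 2.61], [-1.34, 4.49], [0.05, 2.63], [-2.56, 2.56]. Speed limits (rad/s): [2.57, 2.57, 3.14, 3.14, 3.14, 3.14].

### API

Orientations are given as a 3x3 rotation matrix whose columns are the frame's x, y, z axes.
In Python, from bench import arm gives the robot as it stands.
- The arm moves only by the tool apply_moves, never from a script. Its argument "commands" is a list of rows, each a list of 7 numbers: the turn, a rotation vector about the world's x, y, z in rad, then the shift along the world's x, y, z in m, then the finger opening in m, from 0 to 0.0912. In form: [[ax, ay, az, dx, dy, dz, grip], ...]. A call has 1 to 12 rows; each row shifts and turns the commanded pose from where the row before left it; what a row does not reach is not made up. A row lasts 1/12 s, in which the tool goes at most 41.7 mm and 7.16 degrees, less where a joint would pass 70% of its speed; a pose out of reach is approached as far as the arm can. A call with a gripper value outside its range is refused whole. The fingers move at their own pace and stop on an object; the grip force is fixed at half the most. Time passes only in rows, so rows that do not move let the fingers close. It gives the time, the measured TCP pose, the force, the opening and the grip force at its end, in the units of the state.
- arm.state(): the state, without advancing time (a new reading comes with each control period).
- arm.capture(name): name is "side" or "top" or "wrist"; returns a dict with "color" (384x512x3 uint8, blue, green, red), "z_map" (384x512 float32, m along the optical axis (not along the pixel's ray), 0 where there is no reading), "fx", "fy", "cx", "cy" (pixels), "R" (3x3) and "t" (3): a world point X has camera coordinates R X + t; the wrist camera has in their place "T_tool_cam" (4x4, takes a point from camera to tool coordinates, whose origin is the TCP and whose axes are the flange's). Camera axes: x right, y down, z forward; pixel columns grow to the right and rows downward; lengths in m; the calibration is good to about 2 mm. A picture is of the moment at which its call begins: read the wrist's pose just before it.
- arm.job_done(): hands the job in; it is judged then, once.
The state is a dict: "t": time; "joints": joint angles; "dq": joint speeds; "joint_efforts": joint torques, N m; "tool_pos": TCP position; "orientation": TCP orientation; "ft_force": force on the tool from outside, world axes, zero at the start; "torque": the same for the moment, N m; "grip_width": finger opening in m; "grip_force": force on a finger pad.
Only numpy, scipy, OpenCV 4.12 (cv2) and the standard library are available. Lean on these libraries where they do the work, as an engineer would, in place of code of your own. Each camera call takes 0.05 s, during which the arm holds its last target. There are 200 camera calls.

### The job

The rotor on its stand is loaded wrongly: rearrange it so that the two tall plastic bottles stand in opposite buckets and the two short plastic bottles, one of which is still waiting in the rack on the white tray, in the other two opposite buckets. The amber glass bottle must not be spun: it goes into the rack in place of the short bottle; there is a clear place on the front of the tray to park a bottle meanwhile. Keep all bottles upright and leave each standing fully down in its place.

Things in the scene. Friction and masses are not known exactly. Their poses are not given: they have to be found in the camera images.
- tall_a: Tall narrow-neck white plastic bottle, one of an identical pair: 130 mm high, body 36 mm in diameter up to 84 mm, shoulder narrowing to a 22 mm neck at 100 mm, white cap 28 mm in diameter from 106 to 130 mm. 150 g. Origin at the centre of its underside, z up its axis. Starts in a rotor bucket, next to its twin. Take it by the cap from above.
- tall_b: Tall narrow-neck white plastic bottle, one of an identical pair: 130 mm high, body 36 mm in diameter up to 84 mm, shoulder narrowing to a 22 mm neck at 100 mm, white cap 28 mm in diameter from 106 to 130 mm. 150 g. Origin at the centre of its underside, z up its axis. Starts in a rotor bucket, next to its twin. Take it by the cap from above.
- short_a: Short wide-mouth white plastic bottle, one of an identical pair: 95 mm high, body 36 mm in diameter, white cap 39 mm in diameter from 73 to 95 mm. 140 g. Origin at the centre of its underside, z up its axis. Starts in a rotor bucket. Take it by the cap from above.
- short_b: Short wide-mouth white plastic bottle, one of an identical pair: 95 mm high, body 36 mm in diameter, white cap 39 mm in diameter from 73 to 95 mm. 140 g. Origin at the centre of its underside, z up its axis. Starts in one well of the rack on the tray (the well that the glass bottle is to have). Take it by the cap from above.
- glass: Amber glass bottle, 110 mm high: body 36 mm in diameter up to 62 mm, shoulder tapering to a 24 mm neck at 78 mm, black cap 30 mm in diameter from 90 to 110 mm. 125 to 255 g. Origin at the centre of its underside, z up its axis. Starts in a rotor bucket. Take it by the cap, from above.
- bucket0: Open steel bucket 0 of the rotor: four round buckets, 0 to 3 counter-clockwise from above, 90 mm from the hub; bucket 2 faces it across the hub. Fixed upright. Inner diameter 52 mm, wall 3 mm, 56 mm high; inner floor 4 mm above its origin, the centre of its underside (30 mm above the bench). z up. Yoke and hub between the buckets are no higher than the rims.
- bucket1: Open steel bucket 1 of the rotor: four round buckets, 0 to 3 counter-clockwise from above, 90 mm from the hub; bucket 3 faces it across the hub. Fixed upright. Inner diameter 52 mm, wall 3 mm, 56 mm high; inner floor 4 mm above its origin, the centre of its underside (30 mm above the bench). z up. Yoke and hub between the buckets are no higher than the rims.
- bucket2: Open steel bucket 2 of the rotor: four round buckets, 0 to 3 counter-clockwise from above, 90 mm from the hub; bucket 0 faces it across the hub. Fixed upright. Inner diameter 52 mm, wall 3 mm, 56 mm high; inner floor 4 mm above its origin, the centre of its underside (30 mm above the bench). z up. Yoke and hub between the buckets are no higher than the rims.
- bucket3: Open steel bucket 3 of the rotor: four round buckets, 0 to 3 counter-clockwise from above, 90 mm from the hub; bucket 1 faces it across the hub. Fixed upright. Inner diameter 52 mm, wall 3 mm, 56 mm high; inner floor 4 mm above its origin, the centre of its underside (30 mm above the bench). z up. Yoke and hub between the buckets are no higher than the rims.
- tray: White tray, fixed, 210 (x) by 250 (y) mm, rim 12, floor 5 mm above its origin (centre of underside); x away from the robot. Grey rack at its back, top 33 mm above origin: two wells 52 mm wide, down to the floor, at x +50, y -50 and +50 mm. One is taken by a steel canister (44 mm wide, 86 high). Clear floor around x -50, y 0; a spare cap lies at x -75, y +95.
There are look-alikes about, which are no part of the job. What is shaped like the tall_b but red or yellow is not meant.

How it is judged:
At the end, for the whole second after the job is handed in: Tall bottles in two opposite buckets, short bottles in the other two (within 14 mm of the axis, standing within 7 mm of the bucket floor); glass bottle in a rack well (within 14 mm of its axis, underside within 5 mm of the tray floor); all five upright within 0.1 rad, at rest ((((horizontal distance between tall_a and bucket0 below 0.014 m and z of tall_a in the frame of bucket0 between 0 and 0.011 m) and (horizontal distance between tall_b and bucket2 below 0.014 m and z of tall_b in the frame of bucket2 between 0 and 0.011 m)) or ((horizontal distance between tall_a and bucket1 below 0.014 m and z of tall_a in the frame of bucket1 between 0 and 0.011 m) and (horizontal distance between tall_b and bucket3 below 0.014 m and z of tall_b in the frame of bucket3 between 0 and 0.011 m)) or ((horizontal distance between tall_a and bucket2 below 0.014 m and z of tall_a in the frame of bucket2 between 0 and 0.011 m) and (horizontal distance between tall_b and bucket0 below 0.014 m and z of tall_b in the frame of bucket0 between 0 and 0.011 m)) or ((horizontal distance between tall_a and bucket3 below 0.014 m and z of tall_a in the frame of bucket3 between 0 and 0.011 m) and (horizontal distance between tall_b and bucket1 below 0.014 m and z of tall_b in the frame of bucket1 between 0 and 0.011 m))) and (((horizontal distance between short_a and bucket0 below 0.014 m and z of short_a in the frame of bucket0 between 0 and 0.011 m) and (horizontal distance between short_b and bucket2 below 0.014 m and z of short_b in the frame of bucket2 between 0 and 0.011 m)) or ((horizontal distance between short_a and bucket1 below 0.014 m and z of short_a in the frame of bucket1 between 0 and 0.011 m) and (horizontal distance between short_b and bucket3 below 0.014 m and z of short_b in the frame of bucket3 between 0 and 0.011 m)) or ((horizontal distance between short_a and bucket2 below 0.014 m and z of short_a in the frame of bucket2 between 0 and 0.011 m) and (horizontal distance between short_b and bucket0 below 0.014 m and z of short_b in the frame of bucket0 between 0 and 0.011 m)) or ((horizontal distance between short_a and bucket3 below 0.014 m and z of short_a in the frame of bucket3 between 0 and 0.011 m) and (horizontal distance between short_b and bucket1 below 0.014 m and z of short_b in the frame of bucket1 between 0 and 0.011 m))) and x of glass in the frame of tray between 0.036 and 0.064 m and z of glass in the frame of tray between 0 and 0.01 m and (y of glass in the frame of tray between -0.064 and -0.036 m or y of glass in the frame of tray between 0.036 and 0.064 m) and angle between each of tall_a, tall_b, short_a, short_b, glass's own z axis and vertical below 0.1 rad and linear speed of each of tall_a, tall_b, short_a, short_b, glass below 0.02 m/s); the robot touches nothing.
It fails at once if a bottle tipped over (tall_a) (angle between tall_a's own z axis and vertical above 0.6 rad).
It fails at once if a bottle tipped over (tall_b) (angle between tall_b's own z axis and vertical above 0.6 rad).
It fails at once if a bottle tipped over (short_a) (angle between short_a's own z axis and vertical above 0.6 rad).
It fails at once if a bottle tipped over (short_b) (angle between short_b's own z axis and vertical above 0.6 rad).
It fails at once if a bottle tipped over (glass) (angle between glass's own z axis and vertical above 0.6 rad).
It also fails if it takes over 112 s, if anything falls off the work surface, if the arm or the gripper's body presses on something with over 40 N, if the wrist force passes 120 N, or if a joint passes its speed limit or range.

## Working session

There is one attempt and no reset: what is moved stays moved. The work goes in short steps, Python scripts to look and compute and a tool call to move; the robot and the scene stay as the last step left them, time stands still between calls to the robot, and variables do not carry over. Pictures are saved under pics/ and viewed, at most 14 in all, crops included, and the job is handed in when it is done.

Besides the shell and the picture viewer there is one more tool, called after ">>>" by a JSON object that holds its "op" and its "data", one argument or row to a line. apply_moves: Moves the arm, as the interface text tells. Its arguments: {"type":"object","properties":{"commands":{"type":"array","items":{"type":"array","items":{"type":"number"}}}},"required":["commands"]}

```bash
mkdir -p pics; ls
python3 - <<'E'
from bench import arm
import cv2,numpy as np
s=arm.state();print(arm.pinch_z,s['t'],s['tool_pos'],np.round(s['orientation'],3).tolist(),s['grip_width'])
for n in('side','top'):
    c=arm.capture(n);cv2.imwrite(f'pics/{n}0.png',c['color']);np.savez(f'{n}0.npz',**c)
    print(n,c['fx'],c['cx'],c['cy'],(-c['R'].T@c['t']).round(3),c['R'].round(3).tolist())
E
```

```text
pics
0.0188 0.0 [ 0.1822527  -0.54482366  0.21311227] [[0.948, 0.317, -0.001], [0.317, -0.948, 0.002], [0.0, -0.002, -1.0]] 0.09113963041246671
side 370.312406750877 253.0704974295131 196.00521043060206 [0.262 0.571 0.626] [[-0.924, -0.381, 0.01], [-0.269, 0.634, -0.725], [0.27, -0.673, -0.689]]
top 372.741403735508 262.1183447824964 189.14877659098784 [ 0.36  -0.011  0.787] [[0.008, -1.0, -0.011], [-0.982, -0.005, -0.19], [0.19, 0.012, -0.982]]
```

View pics/top0.png

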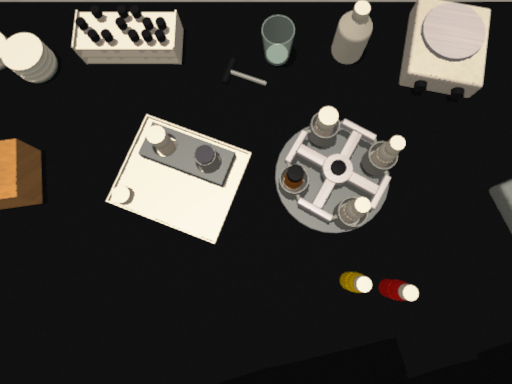

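View pics/side0.png

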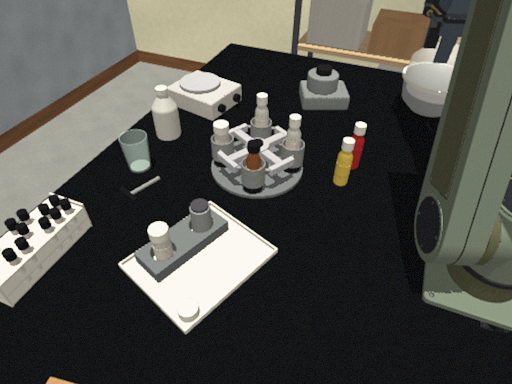

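The top view shows the tray on the left: short_b's cap is at (157,138) and the canister at (205,155). The rotor hub is at (338,168). The buckets hold short (328,118), tall (397,143), tall (362,205) and glass (295,173). The red and yellow decoys are outside the rotor. The side view agrees.

Plan: park short_b, move the glass to the rack, move the tall bottle at (362,205) to the glass's bucket, then put short_b in the bucket that tall bottle leaves.

```bash
cat > h.py <<'E'
import numpy as np,cv2
from scipy.optimize import least_squares
def cloud(c):
    z=c['z_map'];v,u=np.indices(z.shape)
    P=np.stack([(u-c['cx'])/c['fx']*z,(v-c['cy'])/c['fy']*z,z],-1)
    W=(P-c['t'])@c['R']; W[z<=0]=np.nan
    return W
def near(W,xy,r,z0,z1):
    W=W.reshape(-1,3);return W[(np.hypot(*(W[:,:2]-xy).T)<r)&(W[:,2]>z0)&(W[:,2]<z1)]
def circ(P): # min enclosing circle
    (x,y),r=cv2.minEnclosingCircle(P[:,:2].astype(np.float32));return np.array([x,y]),r
E
python3 - <<'E'
from h import *
t=dict(np.load('top0.npz'));s=dict(np.load('side0.npz'))
A=cloud(t);B=cloud(s)
px=dict(short_b=(157,136),can=(205,153),short_a=(328,116),tall1=(397,143),tall2=(362,205),glass=(295,173),hub=(338,168))
for n,(u,v) in px.items():
    w=A[v,u]
    for W,l in((A,'top'),(B,'side')):
        P=near(W,w[:2],.03,w[2]-.006,w[2]+.006)
        if len(P)>5:
            c,r=circ(P);print(n,w.round(3),l,len(P),c.round(4),'r',round(r,4),'zmax',np.percentile(P[:,2],[50,95]).round(4),'med',np.median(P[:,:2],0).round(4))
hub=A[168,338][:2]
for W,l in((A,'top'),(B,'side')):
    P=near(W,hub,.14,.075,.095);d=np.hypot(*(P[:,:2]-hub).T);P=P[d>.055]
    def f(p):
        ang=p[2]+np.arange(4)*np.pi/2
        C=p[:2]+.09*np.c_[np.cos(ang),np.sin(ang)]
        d=np.abs(np.linalg.norm(P[:,None,:2]-C,axis=2)-.0275).min(1);return d
    best=min((least_squares(f,[*hub,a],loss='soft_l1',f_scale=.003) for a in np.arange(0,1.57,.2)),key=lambda r:r.cost)
    p=best.x;print('rotor',l,len(P),p.round(4),np.median(best.fun),np.median(P[:,2]))
    for k in range(4):print(k,(p[:2]+.09*np.array([np.cos(p[2]+k*np.pi/2),np.sin(p[2]+k*np.pi/2)])).round(4))
# tray: bright pixels
for c,W,l in((t,A,'top'),(s,B,'side')):
    g=c['color'].min(2)
    tc=A[190,180][:2]
    m=(g>120)&(np.abs(W[...,2]-.009)<.008)&(np.linalg.norm(W[...,:2]-tc,axis=2)<.2)
    P=W[m];r=cv2.minAreaRect(P[:,:2].astype(np.float32));print('tray',l,len(P),r,cv2.boxPoints(r).round(3).tolist(),np.percentile(P[:,2],[5,50,95]).round(4))
    m=(np.abs(W[...,2]-.033)<.004)&(np.linalg.norm(W[...,:2]-A[148,181][:2],axis=2)<.13)
    P=W[m];r=cv2.minAreaRect(P[:,:2].astype(np.float32));print('rack',l,len(P),r,np.median(P[:,2]))
E
```

```text
short_b [0.597 0.202 0.099] top 310 [0.6005 0.2044] r 0.0196 zmax [0.0991 0.1012] med [0.5991 0.2037]
short_b [0.597 0.202 0.099] side 273 [0.5999 0.2096] r 0.0203 zmax [0.0978 0.0994] med [0.5982 0.2101]
can [0.566 0.109 0.09 ] top 311 [0.5638 0.1096] r 0.0211 zmax [0.0903 0.0922] med [0.5631 0.1091]
can [0.566 0.109 0.09 ] side 212 [0.5637 0.1146] r 0.0196 zmax [0.0891 0.0906] med [0.5631 0.116 ]
short_a [ 0.627 -0.125  0.129] top 334 [ 0.6278 -0.1266] r 0.02 zmax [0.1294 0.1313] med [ 0.6267 -0.1255]
short_a [ 0.627 -0.125  0.129] side 126 [ 0.627  -0.1222] r 0.0203 zmax [0.128  0.1297] med [ 0.6264 -0.1185]
tall1 [ 0.563 -0.237  0.164] top 206 [ 0.564  -0.2375] r 0.0146 zmax [0.1646 0.1664] med [ 0.5631 -0.2377]
tall1 [ 0.563 -0.237  0.164] side 61 [ 0.5633 -0.2338] r 0.0146 zmax [0.1628 0.1644] med [ 0.5635 -0.2314]
tall2 [ 0.454 -0.172  0.165] top 222 [ 0.4548 -0.1731] r 0.014 zmax [0.1644 0.166 ] med [ 0.4542 -0.1725]
tall2 [ 0.454 -0.172  0.165] side 75 [ 0.4527 -0.169 ] r 0.0152 zmax [0.1628 0.1645] med [ 0.4544 -0.1667]
glass [ 0.514 -0.062  0.143] top 221 [ 0.5148 -0.0628]
[... 901 characters left out ...]
850000023841858, 0.26100000739097595], [0.48399999737739563, 0.335999995470047]] [0.0022 0.0045 0.0123]
rack top 1952 ((0.5829525589942932, 0.1578359305858612), (0.1905752420425415, 0.07581924647092819), 69.39966583251953) 0.033178174425252255
tray side 6800 ((0.5547353029251099, 0.1685337871313095), (0.2573941946029663, 0.255201518535614), 69.49797058105469) [[0.38999998569488525, 0.09300000220537186], [0.6290000081062317, 0.003000000026077032], [0.718999981880188, 0.24400000274181366], [0.47999998927116394, 0.33399999141693115]] [0.0016 0.0034 0.0112]
rack side 1695 ((0.5817991495132446, 0.16172315180301666), (0.19216275215148926, 0.07741531729698181), 68.9831314086914) 0.03201460507759249
```

>>> {"op": "apply_moves", "data": {
  "commands": [
    [0,0,0,0.024,0.03,0.008,0.075],
    [0,0,0,0.024,0.03,0.008,0.075],
    [0,0,0,0.024,0.03,0.008,0.075],
    [0,0,0,0.024,0.03,0.008,0.075],
    [0,0,0,0.024,0.03,0.008,0.075],
    [0,0,0,0.024,0.03,0.008,0.075],
    [0,0,0,0.024,0.03,0.008,0.075],
    [0,0,0,0.024,0.03,0.008,0.075],
    [0,0,0,0.024,0.03,0.008,0.075],
    [0,0,0,0.024,0.03,0.008,0.075],
    [0,0,0,0.024,0.03,0.008,0.075],
    [0,0,0,0,0,0,0.075]
  ]
}}

```text
t: 1.1
tool_pos: [0.4503, -0.2107, 0.3031]
orientation: [[0.946, 0.323, 0.004], [0.323, -0.946, 0.002], [0.005, -0.0, -1.0]]
ft_force: [1.1, -0.0, 0.3]
grip_width: 0.075
grip_force: 0.0
```

```bash
cat >> h.py <<'E'
def wrist(arm,name):
    arm.state() ; s=arm.state();c=arm.capture('wrist');cv2.imwrite(f'pics/{name}.png',c['color'])
    T=np.eye(4);T[:3,:3]=s['orientation'];T[:3,3]=s['tool_pos'];M=np.linalg.inv(T@c['T_tool_cam'])
    c['R']=M[:3,:3];c['t']=M[:3,3];return s,c
def caps(W,d):
    for n,(xy,z) in d.items():
        P=near(W,np.array(xy),.035,z-.008,z+.008)
        if len(P)>20:
            c,r=circ(P);print(n,len(P),c.round(4),'r',round(r,4),'z',np.percentile(P[:,2],[50,95]).round(4),'med',np.median(P[:,:2],0).round(4))
E
python3 - <<'E'
from bench import arm
from h import *
s,c=wrist(arm,'w1');print(s['t'],s['tool_pos'])
cv2.imwrite('pics/w1.png',cv2.resize(c['color'],None,fx=1.5,fy=1.5));np.savez('w1.npz',**c)
W=cloud(c);print((-c['R'].T@c['t']).round(3))
caps(W,dict(short_a=((.6275,-.124),.128),tall1=((.563,-.235),.163),tall2=((.454,-.171),.163),glass=((.515,-.06),.143),can=((.5635,.112),.09),short_b=((.6,.207),.099)))
P=near(W,np.array([.54,-.15]),.14,.083,.092);d=np.hypot(P[:,0]-.54,P[:,1]+.15);P=P[d>.05];print(len(P),np.percentile(P[:,2],[10,50,90]) if len(P) else 0)
E
```

```text
1.1 [ 0.45032905 -0.21070802  0.30309456]
[ 0.525 -0.187  0.475]
short_a 378 [ 0.6221 -0.128 ] r 0.0178 z [0.1294 0.131 ] med [ 0.6162 -0.1304]
tall1 650 [ 0.5649 -0.2376] r 0.0139 z [0.1648 0.166 ] med [ 0.5649 -0.2371]
tall2 524 [ 0.4559 -0.1725] r 0.014 z [0.1646 0.1658] med [ 0.4567 -0.1726]
glass 717 [ 0.5161 -0.0621] r 0.0151 z [0.1445 0.146 ] med [ 0.5161 -0.0634]
can 295 [0.5552 0.106 ] r 0.0182 z [0.0888 0.0918] med [0.5509 0.1022]
1258 [0.08489212 0.08659185 0.08806723]
```

View pics/w1.png

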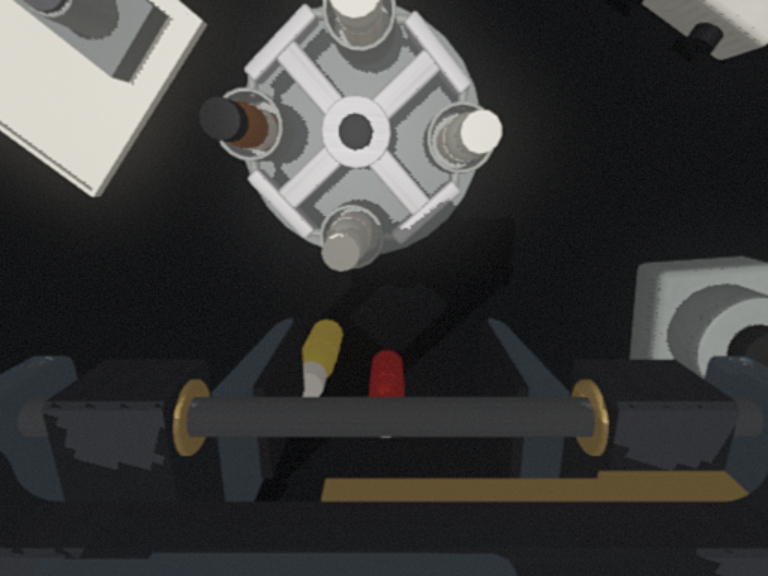

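The wrist view shows all four caps: glass (222,118), short_a (355,5), tall1 (480,130), tall2 (347,245). Its positions match the top camera within 2 mm. Next, short_b.

>>> {"op": "apply_moves", "data": {
  "commands": [
    [0,0,0,0.0125,0.0345,-0.005,0.075],
    [0,0,0,0.0125,0.0345,-0.005,0.075],
    [0,0,0,0.0125,0.0345,-0.005,0.075],
    [0,0,0,0.0125,0.0345,-0.005,0.075],
    [0,0,0,0.0125,0.0345,-0.005,0.075],
    [0,0,0,0.0125,0.0345,-0.005,0.075],
    [0,0,0,0.0125,0.0345,-0.005,0.075],
    [0,0,0,0.0125,0.0345,-0.005,0.075],
    [0,0,0,0.0125,0.0345,-0.005,0.075],
    [0,0,0,0.0125,0.0345,-0.005,0.075],
    [0,0,0,0.0125,0.0345,-0.005,0.075],
    [0,0,0,0,0,0,0.075]
  ]
}}

```text
t: 2.15
tool_pos: [0.5849, 0.1683, 0.2443]
orientation: [[0.947, 0.321, -0.002], [0.321, -0.947, 0.002], [-0.002, -0.002, -1.0]]
ft_force: [-0.8, 0.0, -0.1]
grip_width: 0.0752
grip_force: 0.0
```

Run:
```python
from bench import arm
from h import *
s,c=wrist(arm,'w2');print(s['t'],s['tool_pos'],s['ft_force'])
cv2.imwrite('pics/w2.png',cv2.resize(c['color'],None,fx=1.5,fy=1.5));np.savez('w2.npz',**c)
W=cloud(c)
caps(W,dict(short_b=((.6,.207),.099),can=((.5635,.112),.09)))
```

```text
2.15 [0.58491405 0.16830686 0.24427682] [-0.84345087  0.01929411 -0.12317422]
short_b 975 [0.6015 0.206 ] r 0.0194 z [0.0997 0.1009] med [0.6023 0.2061]
can 942 [0.5653 0.1116] r 0.0217 z [0.0906 0.0919] med [0.5674 0.1132]
```

View pics/w2.png

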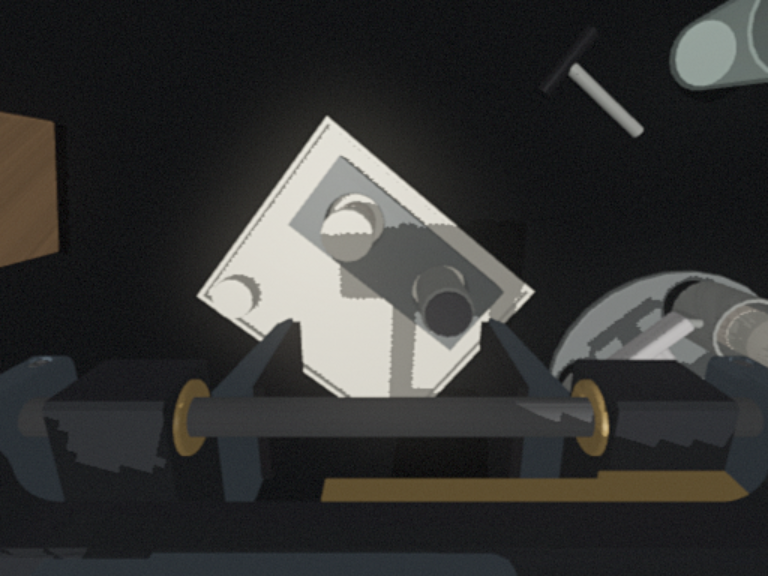

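short_b's cap is at (348,225), with the canister at (448,310). I get (.601,.2055) with its top at z .100, which is consistent with the sizes given. I'll align first, then descend.

>>> {"op": "apply_moves", "data": {
  "commands": [
    [0,0,0,0.008,0.0185,-0.01,0.075],
    [0,0,0,0.008,0.0185,-0.01,0.075],
    [0,0,0,0,0,-0.02,0.075],
    [0,0,0,0,0,-0.02,0.075],
    [0,0,0,0,0,-0.02,0.075],
    [0,0,0,0,0,-0.02,0.075],
    [0,0,0,0,0,0,0.075],
    [0,0,0,0,0,0,0.075]
  ]
}}

```text
t: 2.87
tool_pos: [0.5993, 0.1992, 0.1463]
orientation: [[0.949, 0.316, -0.003], [0.316, -0.949, -0.001], [-0.003, 0.001, -1.0]]
ft_force: [-0.5, 0.4, 0.6]
grip_width: 0.075
grip_force: 0.0
```

>>> {"op": "apply_moves", "data": {
  "commands": [
    [0,0,0,0.001,0.006,0,0.075],
    [0,0,0,0,0,-0.02,0.075],
    [0,0,0,0,0,-0.02,0.075],
    [0,0,0,0,0,-0.02,0.075],
    [0,0,0,0,0,-0.016,0.075],
    [0,0,0,0,0,0,0.075],
    [0,0,0,0,0,0,0.075]
  ]
}}

```text
t: 3.45
tool_pos: [0.6015, 0.2073, 0.0719]
orientation: [[0.948, 0.317, 0.001], [0.317, -0.948, 0.0], [0.001, 0.0, -1.0]]
ft_force: [0.5, 0.0, 0.1]
grip_width: 0.0748
grip_force: 0.0
```

>>> {"op": "apply_moves", "data": {
  "commands": [
    [0,0,0,0,0,0,0.03],
    [0,0,0,0,0,0,0.03],
    [0,0,0,0,0,0,0.03],
    [0,0,0,0,0,0,0.03],
    [0,0,0,0,0,0,0.03],
    [0,0,0,0,0,0,0.03],
    [0,0,0,0,0,0.01,0.03],
    [0,0,0,0,0,0.02,0.03],
    [0,0,0,0,0,0.02,0.03],
    [0,0,0,0,0,0.02,0.03],
    [0,0,0,0,0,0,0.03]
  ]
}}

```text
t: 4.37
tool_pos: [0.6034, 0.208, 0.1458]
orientation: [[0.948, 0.317, 0.008], [0.317, -0.948, 0.003], [0.009, 0.0, -1.0]]
ft_force: [1.1, 0.2, -0.2]
grip_width: 0.0382
grip_force: 30.0
```

>>> {"op": "apply_moves", "data": {
  "commands": [
    [0,0,0,-0.02,-0.0025,0,0.03],
    [0,0,0,-0.02,-0.0025,0,0.03],
    [0,0,0,-0.02,-0.0025,0,0.03],
    [0,0,0,-0.02,-0.0025,0,0.03],
    [0,0,0,-0.02,-0.0025,-0.01,0.03],
    [0,0,0,-0.013,-0.0015,-0.02,0.03],
    [0,0,0,0,0,-0.02,0.03],
    [0,0,0,0,0,0,0.03],
    [0,0,0,0,0,0,0.03]
  ]
}}

```text
t: 5.12
tool_pos: [0.4872, 0.1929, 0.0901]
orientation: [[0.948, 0.317, -0.002], [0.317, -0.948, -0.001], [-0.003, 0.0, -1.0]]
ft_force: [0.4, 0.2, -1.6]
grip_width: 0.0384
grip_force: 30.0
```

>>> {"op": "apply_moves", "data": {
  "commands": [
    [0,0,0,0.002,0.001,-0.008,0.03],
    [0,0,0,0,0,-0.005,0.03],
    [0,0,0,0,0,-0.003,0.03],
    [0,0,0,0,0,0,0.03],
    [0,0,0,0,0,0,0.03]
  ]
}}

```text
t: 5.53
tool_pos: [0.4901, 0.1942, 0.0749]
orientation: [[0.948, 0.317, -0.0], [0.317, -0.948, -0.0], [-0.0, 0.0, -1.0]]
ft_force: [0.8, -1.3, -1.9]
grip_width: 0.0386
grip_force: 30.0
```

>>> {"op": "apply_moves", "data": {
  "commands": [
    [0,0,0,0,0,-0.002,0.03],
    [0,0,0,0,0,-0.001,0.03],
    [0,0,0,0,0,0,0.03],
    [0,0,0,0,0,0,0.03]
  ]
}}

```text
t: 5.87
tool_pos: [0.4899, 0.1942, 0.072]
orientation: [[0.948, 0.317, 0.0], [0.317, -0.948, -0.0], [0.0, 0.0, -1.0]]
ft_force: [0.0, -0.3, -1.9]
grip_width: 0.0384
grip_force: 30.0
```

>>> {"op": "apply_moves", "data": {
  "commands": [
    [0,0,0,0,0,-0.001,0.03],
    [0,0,0,0,0,0,0.03],
    [0,0,0,0,0,0,0.03]
  ]
}}

```text
t: 6.12
tool_pos: [0.4902, 0.1943, 0.0713]
orientation: [[0.948, 0.317, 0.001], [0.317, -0.948, 0.0], [0.001, 0.0, -1.0]]
ft_force: [1.3, -0.1, 1.0]
grip_width: 0.0386
grip_force: 30.0
```

It has touched down. Release and lift.

>>> {"op": "apply_moves", "data": {
  "commands": [
    [0,0,0,0,0,0,0.07],
    [0,0,0,0,0,0,0.07],
    [0,0,0,0,0,0,0.07],
    [0,0,0,0,0,0,0.07],
    [0,0,0,0,0,0.02,0.07],
    [0,0,0,0,0,0.035,0.07],
    [0,0,0,0,0,0.035,0.07],
    [0,0,0,0.002,-0.02,0.02,0.07],
    [0,0,0,0.002,-0.035,0.015,0.07],
    [0,0,0,0.002,-0.038,0,0.07],
    [0,0,0,0.003,-0.038,0,0.07],
    [0,0,0,0.003,-0.038,0,0.07]
  ]
}}

```text
t: 7.12
tool_pos: [0.5018, 0.0237, 0.1965]
orientation: [[0.948, 0.318, 0.001], [0.318, -0.948, -0.0], [0.001, 0.001, -1.0]]
ft_force: [1.1, -0.6, 1.3]
grip_width: 0.0699
grip_force: 0.0
```

>>> {"op": "apply_moves", "data": {
  "commands": [
    [0,0,0,0.004,-0.033,0,0.07],
    [0,0,0,0.004,-0.03,0,0.07],
    [0,0,0,0.004,-0.022,0,0.07],
    [0,0,0,0,0,0,0.07],
    [0,0,0,0,0,0,0.07],
    [0,0,0,0,0,0,0.07]
  ]
}}

```text
t: 7.62
tool_pos: [0.5136, -0.0593, 0.1958]
orientation: [[0.948, 0.317, -0.001], [0.317, -0.948, 0.001], [-0.0, -0.001, -1.0]]
ft_force: [-0.3, 0.3, -0.1]
grip_width: 0.07
grip_force: 0.0
```

Run:
```python
from bench import arm
from h import *
s,c=wrist(arm,'w3');print(s['t'],s['tool_pos'],s['ft_force'])
caps(cloud(c),dict(glass=((.516,-.0625),.145)))
t=arm.capture('top');caps(cloud(t),dict(short_b=((.49,.194),.1)))
```

```text
7.6167 [ 0.51361449 -0.05926093  0.19577873] [-0.32832321  0.33842096 -0.12370722]
glass 1042 [ 0.5162 -0.0615] r 0.0151 z [0.1447 0.1457] med [ 0.5173 -0.061 ]
short_b 339 [0.4898 0.1919] r 0.0198 z [0.0991 0.1011] med [0.4886 0.1906]
```

>>> {"op": "apply_moves", "data": {
  "commands": [
    [0,0,0,0.002,-0.002,-0.02,0.07],
    [0,0,0,0,0,-0.02,0.07],
    [0,0,0,0,0,-0.02,0.07],
    [0,0,0,0,0,-0.015,0.07],
    [0,0,0,0,0,-0.005,0.07],
    [0,0,0,0,0,0,0.07],
    [0,0,0,0,0,0,0.07]
  ]
}}

```text
t: 8.3
tool_pos: [0.5163, -0.0612, 0.1165]
orientation: [[0.948, 0.318, 0.001], [0.318, -0.948, -0.0], [0.001, 0.0, -1.0]]
ft_force: [0.1, 0.2, -0.2]
grip_width: 0.0699
grip_force: 0.0
```

>>> {"op": "apply_moves", "data": {
  "commands": [
    [0,0,0,0,0,-0.001,0.02],
    [0,0,0,0,0,0,0.02],
    [0,0,0,0,0,0,0.02],
    [0,0,0,0,0,0,0.02],
    [0,0,0,0,0,0,0.02],
    [0,0,0,0,0,0,0.02],
    [0,0,0,0,0,0.01,0.02],
    [0,0,0,0,0,0.02,0.02],
    [0,0,0,0,0,0.02,0.02],
    [0,0,0,0,0,0.02,0.02],
    [0,0,0,0,0,0.02,0.02],
    [0,0,0,0,0,0,0.02]
  ]
}}

```text
t: 9.3
tool_pos: [0.5183, -0.0622, 0.2093]
orientation: [[0.948, 0.317, 0.008], [0.317, -0.948, -0.001], [0.008, 0.004, -1.0]]
ft_force: [0.7, 0.4, -1.6]
grip_width: 0.0291
grip_force: 30.0
```

>>> {"op": "apply_moves", "data": {
  "commands": [
    [0,0,0,0.004,0.013,0,0.02],
    [0,0,0,0.008,0.025,0,0.02],
    [0,0,0,0.008,0.026,0,0.02],
    [0,0,0,0.008,0.026,0,0.02],
    [0,0,0,0.008,0.026,0,0.02],
    [0,0,0,0.008,0.026,0,0.02],
    [0,0,0,0.008,0.026,0,0.02],
    [0,0,0,0.008,0.026,0,0.02],
    [0,0,0,0.008,0.026,0,0.02],
    [0,0,0,0.008,0.026,0,0.02],
    [0,0,0,0.005,0.016,0,0.02],
    [0,0,0,0.001,0.006,0,0.02]
  ]
}}

```text
t: 10.3
tool_pos: [0.5981, 0.2083, 0.2036]
orientation: [[0.948, 0.319, -0.001], [0.319, -0.948, -0.0], [-0.001, -0.0, -1.0]]
ft_force: [-0.2, -0.6, -2.0]
grip_width: 0.0296
grip_force: 30.0
```

>>> {"op": "apply_moves", "data": {
  "commands": [
    [0,0,0,0,0,-0.015,0.02],
    [0,0,0,0,0,-0.02,0.02],
    [0,0,0,0,0,-0.02,0.02],
    [0,0,0,0,0,0,0.02],
    [0,0,0,0,0,0,0.02]
  ]
}}

```text
t: 10.72
tool_pos: [0.5969, 0.2049, 0.1489]
orientation: [[0.949, 0.317, -0.003], [0.317, -0.949, -0.002], [-0.004, 0.001, -1.0]]
ft_force: [0.5, 0.1, -2.0]
grip_width: 0.0294
grip_force: 30.0
```

>>> {"op": "apply_moves", "data": {
  "commands": [
    [0,0,0,0.004,0,0,0.02],
    [0,0,0,0,0,-0.01,0.02],
    [0,0,0,0,0,-0.015,0.02],
    [0,0,0,0,0,-0.015,0.02],
    [0,0,0,0,0,-0.01,0.02],
    [0,0,0,0,0,-0.007,0.02],
    [0,0,0,0,0,0,0.02],
    [0,0,0,0,0,0,0.02]
  ]
}}

```text
t: 11.38
tool_pos: [0.6022, 0.2062, 0.0932]
orientation: [[0.948, 0.317, 0.0], [0.317, -0.948, 0.0], [0.0, 0.0, -1.0]]
ft_force: [-0.0, 0.3, -1.5]
grip_width: 0.0292
grip_force: 30.0
```

>>> {"op": "apply_moves", "data": {
  "commands": [
    [0,0,0,0,0,-0.003,0.02],
    [0,0,0,0,0,-0.002,0.02],
    [0,0,0,0,0,-0.001,0.02],
    [0,0,0,0,0,0,0.02],
    [0,0,0,0,0,0,0.02]
  ]
}}

```text
t: 11.8
tool_pos: [0.6023, 0.2063, 0.0876]
orientation: [[0.948, 0.317, 0.001], [0.317, -0.948, 0.0], [0.001, 0.0, -1.0]]
ft_force: [-0.3, -0.3, 1.1]
grip_width: 0.0289
grip_force: 30.0
```

Released on contact. Next, lift and move to tall2.

>>> {"op": "apply_moves", "data": {
  "commands": [
    [0,0,0,0,0,-0.0005,0.02],
    [0,0,0,0,0,0,0.07],
    [0,0,0,0,0,0,0.07],
    [0,0,0,0,0,0,0.07],
    [0,0,0,0,0,0,0.07],
    [0,0,0,0,0,0,0.07],
    [0,0,0,0,0,0.02,0.07],
    [0,0,0,0,0,0.035,0.07],
    [0,0,0,0,0,0.035,0.07],
    [0,0,0,-0.006,-0.016,0.03,0.07],
    [0,0,0,-0.013,-0.034,0.01,0.07],
    [0,0,0,-0.013,-0.035,0,0.07]
  ]
}}

```text
t: 12.8
tool_pos: [0.5716, 0.1215, 0.2201]
orientation: [[0.948, 0.32, 0.008], [0.32, -0.948, 0.001], [0.008, 0.001, -1.0]]
ft_force: [0.3, -0.9, -0.3]
grip_width: 0.0699
grip_force: 0.0
```

>>> {"op": "apply_moves", "data": {
  "commands": [
    [0,0,0,-0.013,-0.034,0,0.07],
    [0,0,0,-0.013,-0.034,0,0.07],
    [0,0,0,-0.013,-0.034,0,0.07],
    [0,0,0,-0.013,-0.034,0,0.07],
    [0,0,0,-0.013,-0.034,0,0.07],
    [0,0,0,-0.013,-0.034,0,0.07],
    [0,0,0,-0.013,-0.034,0,0.07],
    [0,0,0,-0.013,-0.03,0,0.07],
    [0,0,0,-0.007,-0.02,0,0.07],
    [0,0,0,-0.003,-0.008,0,0.07],
    [0,0,0,0,0,0,0.07],
    [0,0,0,0,0,0,0.07]
  ]
}}

```text
t: 13.8
tool_pos: [0.4561, -0.1744, 0.2164]
orientation: [[0.949, 0.316, 0.0], [0.316, -0.949, 0.001], [0.001, -0.001, -1.0]]
ft_force: [-0.4, 0.0, 0.7]
grip_width: 0.0703
grip_force: 0.0
```

Run:
```python
from bench import arm
from h import *
s,c=wrist(arm,'w4');print(s['t'],s['tool_pos'],s['ft_force'])
caps(cloud(c),dict(tall2=((.455,-.1725),.165)))
t=arm.capture('top');caps(cloud(t),dict(short_b=((.49,.194),.1),glass=((.6015,.206),.115)))
W=cloud(c);b=np.array([.5173,-.064]);P=near(W,b,.045,.078,.09);print(len(P),circ(P))
P=np.array(P);r=least_squares(lambda p:np.hypot(P[:,0]-p[0],P[:,1]-p[1])-.0275,b,loss='soft_l1',f_scale=.002);print('bucket1',r.x)
```

```text
13.8 [ 0.45609762 -0.17441838  0.2164377 ] [-0.40507441  0.04104962  0.71986989]
tall2 902 [ 0.4557 -0.1721] r 0.0142 z [0.1647 0.1657] med [ 0.4572 -0.1718]
short_b 340 [0.4896 0.1918] r 0.0197 z [0.0993 0.1012] med [0.4885 0.1907]
glass 198 [0.6025 0.204 ] r 0.0153 z [0.1141 0.1163] med [0.6014 0.2034]
814 (array([ 0.51720423, -0.06326237]), 0.02922230027616024)
bucket1 [ 0.51749113 -0.06393836]
```

>>> {"op": "apply_moves", "data": {
  "commands": [
    [0,0,0,0,0.002,-0.02,0.07],
    [0,0,0,0,0,-0.02,0.07],
    [0,0,0,0,0,-0.02,0.07],
    [0,0,0,0,0,-0.018,0.07],
    [0,0,0,0,0,-0.005,0.07],
    [0,0,0,0,0,0,0.07],
    [0,0,0,0,0,0,0.07]
  ]
}}

```text
t: 14.48
tool_pos: [0.4567, -0.1723, 0.134]
orientation: [[0.948, 0.318, 0.001], [0.318, -0.948, -0.0], [0.001, 0.0, -1.0]]
ft_force: [0.5, -0.5, 0.2]
grip_width: 0.0699
grip_force: 0.0
```

>>> {"op": "apply_moves", "data": {
  "commands": [
    [0,0,0,0,0,0,0.02],
    [0,0,0,0,0,0,0.02],
    [0,0,0,0,0,0,0.02],
    [0,0,0,0,0,0,0.02],
    [0,0,0,0,0,0,0.02],
    [0,0,0,0,0,0,0.02],
    [0,0,0,0,0,0.01,0.02],
    [0,0,0,0,0,0.02,0.02],
    [0,0,0,0,0,0.02,0.02],
    [0,0,0,0,0,0.02,0.02],
    [0,0,0,0,0,0,0.02],
    [0,0,0,0,0,0,0.02]
  ]
}}

```text
t: 15.48
tool_pos: [0.4563, -0.173, 0.2044]
orientation: [[0.948, 0.317, 0.002], [0.317, -0.948, -0.001], [0.002, 0.002, -1.0]]
ft_force: [0.0, 0.1, -0.6]
grip_width: 0.0271
grip_force: 30.0
```

>>> {"op": "apply_moves", "data": {
  "commands": [
    [0,0,0,0.006,0.011,0,0.02],
    [0,0,0,0.011,0.02,0,0.02],
    [0,0,0,0.013,0.023,0,0.02],
    [0,0,0,0.013,0.023,0,0.02],
    [0,0,0,0.011,0.02,0,0.02],
    [0,0,0,0.007,0.012,0,0.02],
    [0,0,0,0,0,0,0.02],
    [0,0,0,0,0,0,0.02],
    [0,0,0,0,0,0,0.02]
  ]
}}

```text
t: 16.23
tool_pos: [0.516, -0.0645, 0.2028]
orientation: [[0.948, 0.317, -0.002], [0.317, -0.948, -0.001], [-0.002, -0.0, -1.0]]
ft_force: [-0.7, -0.9, -1.7]
grip_width: 0.0272
grip_force: 30.0
```

>>> {"op": "apply_moves", "data": {
  "commands": [
    [0,0,0,0.001,0.001,-0.01,0.02],
    [0,0,0,0,0,-0.018,0.02],
    [0,0,0,0,0,-0.018,0.02],
    [0,0,0,0,0,-0.012,0.02],
    [0,0,0,0,0,-0.005,0.02],
    [0,0,0,0,0,0,0.02],
    [0,0,0,0,0,0,0.02]
  ]
}}

```text
t: 16.82
tool_pos: [0.5177, -0.0635, 0.1403]
orientation: [[0.949, 0.316, -0.0], [0.316, -0.949, -0.0], [-0.0, 0.0, -1.0]]
ft_force: [0.2, -0.1, -2.0]
grip_width: 0.0273
grip_force: 30.0
```

>>> {"op": "apply_moves", "data": {
  "commands": [
    [0,0,0,0,0,-0.002,0.02],
    [0,0,0,0,0,-0.001,0.02],
    [0,0,0,0,0,0,0.02],
    [0,0,0,0,0,0,0.02]
  ]
}}

```text
t: 17.15
tool_pos: [0.5188, -0.0631, 0.1392]
orientation: [[0.948, 0.317, 0.003], [0.317, -0.948, -0.001], [0.003, 0.001, -1.0]]
ft_force: [-1.1, -0.0, 7.1]
grip_width: 0.0271
grip_force: 30.0
```

Contact came 5 mm higher than expected, so I'll look before releasing.

Run:
```python
from bench import arm
from h import *
s=arm.state();print(s['tool_pos'],s['ft_force'])
t=arm.capture('side');a=cv2.resize(t['color'][100:230,180:340],None,fx=4.5,fy=4.5,interpolation=cv2.INTER_CUBIC);cv2.imwrite('pics/s5.png',a)
t2=arm.capture('top')
s_,c=wrist(arm,'w5')
for n,q in(('side',t),('top',t2),('wrist',c)):
    P=near(cloud(q),np.array([.518,-.063]),.012,.1,.2);print(n,len(P),np.percentile(P[:,2],[5,50,95]).round(4) if len(P) else '')
    P=near(cloud(q),np.array([.4545,-.1745]),.02,.02,.09);print(' b2',len(P),np.percentile(P[:,2],[5,50,95]).round(4) if len(P) else '')
```

```text
[ 0.51876189 -0.06312617  0.13915529] [-1.07852146 -0.03504586  7.08476198]
side 5 [0.1263 0.1283 0.1315]
 b2 2 [0.0621 0.0637 0.0653]
top 0 
 b2 0 
wrist 1001 [0.1637 0.1647 0.1657]
 b2 0
```

View pics/s5.png

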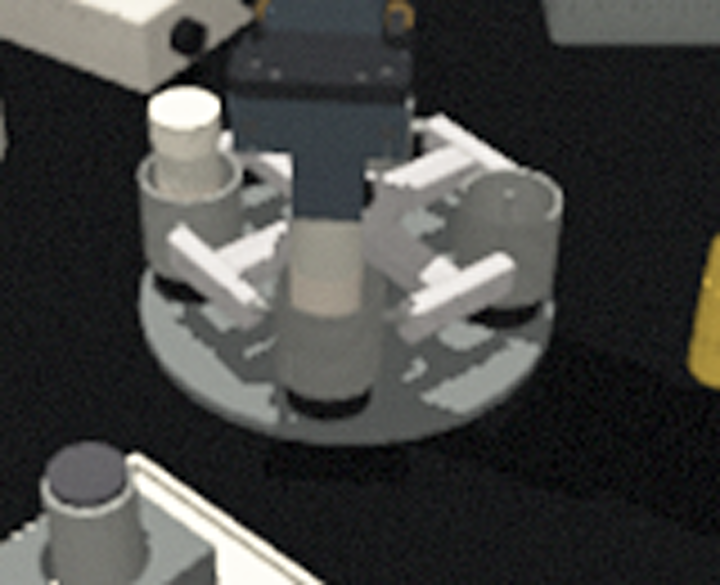

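The side crop shows the bottle standing in the bucket under the gripper at (325,260). The wrist camera puts its cap top at .1647, the normal seated height. The bottle only slipped 5 mm in the grip, so I'll release it and fetch short_b.

>>> {"op": "apply_moves", "data": {
  "commands": [
    [0,0,0,0,0,0.001,0.07],
    [0,0,0,0,0,0,0.07],
    [0,0,0,0,0,0,0.07],
    [0,0,0,0,0,0,0.07],
    [0,0,0,0,0,0,0.07],
    [0,0,0,0,0,0.015,0.075],
    [0,0,0,0,0,0.025,0.075],
    [0,0,0,0,0,0.025,0.075],
    [0,0,0,-0.001,0.012,0.01,0.075],
    [0,0,0,-0.004,0.034,0,0.075],
    [0,0,0,-0.004,0.036,0,0.075],
    [0,0,0,-0.004,0.036,0,0.075]
  ]
}}

```text
t: 18.3
tool_pos: [0.5042, 0.0568, 0.2131]
orientation: [[0.949, 0.316, -0.0], [0.316, -0.949, 0.0], [-0.0, -0.001, -1.0]]
ft_force: [0.2, 0.9, -0.1]
grip_width: 0.0752
grip_force: 0.0
```

>>> {"op": "apply_moves", "data": {
  "commands": [
    [0,0,0,-0.004,0.036,0,0.075],
    [0,0,0,-0.004,0.036,0,0.075],
    [0,0,0,-0.003,0.032,0,0.075],
    [0,0,0,-0.003,0.025,-0.01,0.075],
    [0,0,0,-0.001,0.01,-0.02,0.075],
    [0,0,0,0,0,-0.02,0.075],
    [0,0,0,0,0,-0.015,0.075],
    [0,0,0,0,0,0,0.075],
    [0,0,0,0,0,0,0.075]
  ]
}}

```text
t: 19.05
tool_pos: [0.4889, 0.1946, 0.1476]
orientation: [[0.948, 0.318, -0.002], [0.318, -0.948, -0.001], [-0.003, -0.0, -1.0]]
ft_force: [0.3, -0.1, 0.3]
grip_width: 0.0752
grip_force: 0.0
```

Run:
```python
from bench import arm
from h import *
s,c=wrist(arm,'w6');print(s['t'],s['tool_pos'],s['ft_force'],s['grip_width'])
caps(cloud(c),dict(short_b=((.49,.194),.1)))
t=arm.capture('top');W=cloud(t);caps(W,dict(short_b=((.49,.194),.1),glass=((.6015,.206),.115),tall2=((.5175,-.0635),.165)))
b=np.array([.4543,-.1745]);P=near(W,b,.045,.078,.09)
r=least_squares(lambda p:np.hypot(P[:,0]-p[0],P[:,1]-p[1])-.0275,b,loss='soft_l1',f_scale=.002);print('bucket2',len(P),r.x)
P=near(W,b,.02,.0,.075);print(np.percentile(P[:,2],[5,50,95]))
```

```text
19.05 [0.48891787 0.19455654 0.1475829 ] [ 0.25586154 -0.08537342  0.33972187] 0.07522804020867493
short_b 1757 [0.4905 0.1932] r 0.0196 z [0.0997 0.1008] med [0.4919 0.1938]
short_b 232 [0.4893 0.1917] r 0.0194 z [0.0992 0.1014] med [0.4842 0.1907]
glass 194 [0.6024 0.2047] r 0.0149 z [0.114  0.1159] med [0.6021 0.2038]
tall2 207 [ 0.5189 -0.0652] r 0.014 z [0.1645 0.1661] med [ 0.5179 -0.0652]
bucket2 205 [ 0.45342762 -0.17437525]
[0.03234769 0.03464022 0.03706398]
```

Everything is in order. Grip short_b.

>>> {"op": "apply_moves", "data": {
  "commands": [
    [0,0,0,0.001,-0.001,-0.015,0.075],
    [0,0,0,0,0,-0.02,0.075],
    [0,0,0,0,0,-0.02,0.075],
    [0,0,0,0,0,-0.018,0.075],
    [0,0,0,0,0,-0.004,0.075],
    [0,0,0,0,0,0,0.075],
    [0,0,0,0,0,0,0.075]
  ]
}}

```text
t: 19.73
tool_pos: [0.4919, 0.1935, 0.0727]
orientation: [[0.948, 0.317, 0.002], [0.317, -0.948, 0.001], [0.002, -0.0, -1.0]]
ft_force: [-0.5, -0.2, 1.2]
grip_width: 0.0751
grip_force: 0.0
```

>>> {"op": "apply_moves", "data": {
  "commands": [
    [0,0,0,0,0,0,0.03],
    [0,0,0,0,0,0,0.03],
    [0,0,0,0,0,0,0.03],
    [0,0,0,0,0,0,0.03],
    [0,0,0,0,0,0,0.03],
    [0,0,0,0,0,0,0.03],
    [0,0,0,0,0,0.01,0.03],
    [0,0,0,0,0,0.025,0.03],
    [0,0,0,0,0,0.035,0.03],
    [0,0,0,0,0,0.035,0.03],
    [0,0,0,0,0,0.035,0.03],
    [0,0,0,0,0,0.03,0.03]
  ]
}}

```text
t: 20.73
tool_pos: [0.4909, 0.1932, 0.2445]
orientation: [[0.948, 0.317, 0.002], [0.317, -0.948, 0.001], [0.002, 0.0, -1.0]]
ft_force: [0.6, 0.7, -0.4]
grip_width: 0.0382
grip_force: 30.0
```

>>> {"op": "apply_moves", "data": {
  "commands": [
    [0,0,0,-0.004,-0.018,0,0.03],
    [0,0,0,-0.005,-0.035,0,0.03],
    [0,0,0,-0.005,-0.036,0,0.03],
    [0,0,0,-0.004,-0.036,0,0.03],
    [0,0,0,-0.004,-0.036,0,0.03],
    [0,0,0,-0.003,-0.036,0,0.03],
    [0,0,0,-0.003,-0.036,0,0.03],
    [0,0,0,-0.003,-0.036,0,0.03],
    [0,0,0,-0.003,-0.036,0,0.03],
    [0,0,0,-0.002,-0.034,0,0.03],
    [0,0,0,-0.001,-0.02,0,0.03],
    [0,0,0,0,-0.008,0,0.03]
  ]
}}

```text
t: 21.73
tool_pos: [0.4533, -0.1766, 0.2419]
orientation: [[0.949, 0.314, -0.0], [0.314, -0.949, -0.001], [-0.0, 0.001, -1.0]]
ft_force: [0.1, 0.4, -1.4]
grip_width: 0.0379
grip_force: 30.0
```

>>> {"op": "apply_moves", "data": {
  "commands": [
    [0,0,0,0,0,-0.01,0.03],
    [0,0,0,0,0,-0.02,0.03],
    [0,0,0,0,0,-0.02,0.03],
    [0,0,0,0,0,-0.01,0.03],
    [0,0,0,0,0,0,0.03],
    [0,0,0,0,0,0,0.03]
  ]
}}

```text
t: 22.23
tool_pos: [0.4539, -0.1728, 0.1813]
orientation: [[0.948, 0.318, -0.001], [0.318, -0.948, 0.001], [-0.001, -0.001, -1.0]]
ft_force: [0.4, 0.7, -1.0]
grip_width: 0.0382
grip_force: 30.0
```

>>> {"op": "apply_moves", "data": {
  "commands": [
    [0,0,0,0,-0.001,-0.01,0.03],
    [0,0,0,0,0,-0.018,0.03],
    [0,0,0,0,0,-0.018,0.03],
    [0,0,0,0,0,-0.015,0.03],
    [0,0,0,0,0,-0.009,0.03],
    [0,0,0,0,0,-0.004,0.03],
    [0,0,0,0,0,0,0.03],
    [0,0,0,0,0,0,0.03]
  ]
}}

```text
t: 22.9
tool_pos: [0.4546, -0.175, 0.1081]
orientation: [[0.948, 0.317, 0.001], [0.317, -0.948, -0.001], [0.001, 0.001, -1.0]]
ft_force: [0.2, -0.5, -1.6]
grip_width: 0.0387
grip_force: 30.0
```

>>> {"op": "apply_moves", "data": {
  "commands": [
    [0,0,0,0,0,-0.002,0.03],
    [0,0,0,0,0,0,0.03],
    [0,0,0,0,0,0,0.03]
  ]
}}

```text
t: 23.15
tool_pos: [0.4542, -0.1749, 0.106]
orientation: [[0.948, 0.317, 0.001], [0.317, -0.948, -0.001], [0.001, 0.001, -1.0]]
ft_force: [0.4, 0.2, -1.2]
grip_width: 0.0381
grip_force: 30.0
```

>>> {"op": "apply_moves", "data": {
  "commands": [
    [0,0,0,0,0,-0.002,0.03],
    [0,0,0,0,0,-0.001,0.03],
    [0,0,0,0,0,0,0.03],
    [0,0,0,0,0,0,0.03]
  ]
}}

```text
t: 23.48
tool_pos: [0.4538, -0.1748, 0.1024]
orientation: [[0.948, 0.317, -0.0], [0.317, -0.948, 0.0], [-0.0, -0.0, -1.0]]
ft_force: [-0.2, 0.4, -1.4]
grip_width: 0.0381
grip_force: 30.0
```

>>> {"op": "apply_moves", "data": {
  "commands": [
    [0,0,0,0,0,-0.001,0.03],
    [0,0,0,0,0,0,0.03],
    [0,0,0,0,0,0,0.03]
  ]
}}

```text
t: 23.73
tool_pos: [0.4541, -0.1749, 0.1017]
orientation: [[0.948, 0.317, 0.0], [0.317, -0.948, -0.0], [0.0, 0.0, -1.0]]
ft_force: [-0.2, -1.0, 0.7]
grip_width: 0.0387
grip_force: 30.0
```

It has touched down. Release, lift, and retreat toward the robot's right.

>>> {"op": "apply_moves", "data": {
  "commands": [
    [0,0,0,0,0,-0.0005,0.03],
    [0,0,0,0,0,0,0.075],
    [0,0,0,0,0,0,0.075],
    [0,0,0,0,0,0,0.075],
    [0,0,0,0,0,0,0.075],
    [0,0,0,0,0,0,0.075],
    [0,0,0,0,0,0.015,0.075],
    [0,0,0,0,0,0.035,0.075],
    [0,0,0,0,0,0.035,0.075],
    [0,0,0,0,0,0.035,0.075],
    [0,0,0,0,0,0.03,0.075],
    [0,0,0,-0.01,-0.02,0.01,0.075]
  ]
}}

```text
t: 24.73
tool_pos: [0.4469, -0.1939, 0.2659]
orientation: [[0.947, 0.32, 0.009], [0.32, -0.947, -0.002], [0.008, 0.005, -1.0]]
ft_force: [1.1, -0.1, -0.1]
grip_width: 0.0749
grip_force: 0.0
```

>>> {"op": "apply_moves", "data": {
  "commands": [
    [0,0,0,-0.018,-0.03,0,0.075],
    [0,0,0,-0.018,-0.03,0,0.075],
    [0,0,0,-0.018,-0.03,0,0.075],
    [0,0,0,-0.018,-0.03,0,0.075],
    [0,0,0,-0.018,-0.03,0,0.075],
    [0,0,0,-0.018,-0.03,0,0.075],
    [0,0,0,-0.018,-0.03,0,0.075],
    [0,0,0,0,0,0,0.075],
    [0,0,0,0,0,0,0.075],
    [0,0,0,0,0,0,0.075]
  ]
}}

```text
t: 25.57
tool_pos: [0.318, -0.4043, 0.2607]
orientation: [[0.949, 0.317, 0.0], [0.317, -0.949, 0.001], [0.0, -0.001, -1.0]]
ft_force: [0.4, 0.1, -0.1]
grip_width: 0.075
grip_force: 0.0
```

Run:
```python
from bench import arm
from h import *
s=arm.state();print(s['t'],s['tool_pos'],s['ft_force'])
t=arm.capture('top');W=cloud(t);caps(W,dict(short_b=((.4543,-.1745),.13),glass=((.6015,.206),.115),tall2=((.5175,-.0635),.165),tall1=((.565,-.2375),.165),short_a=((.6275,-.126),.13)))
cv2.imwrite('pics/t9.png',cv2.resize(t['color'][80:270,90:430],None,fx=2.2,fy=2.2))
```

```text
25.5667 [ 0.31796399 -0.40432721  0.26072569] [ 0.39723105  0.10620054 -0.06125255]
short_b 388 [ 0.4525 -0.1762] r 0.0194 z [0.1294 0.1312] med [ 0.4522 -0.1755]
glass 196 [0.6023 0.2047] r 0.0157 z [0.114  0.1163] med [0.6017 0.2035]
tall2 208 [ 0.5187 -0.0655] r 0.0141 z [0.1643 0.1661] med [ 0.518  -0.0651]
tall1 212 [ 0.5641 -0.2382] r 0.0142 z [0.1645 0.1663] med [ 0.5629 -0.2374]
short_a 339 [ 0.6276 -0.1262] r 0.0199 z [0.1294 0.1314] med [ 0.6268 -0.1254]
```

View pics/t9.png

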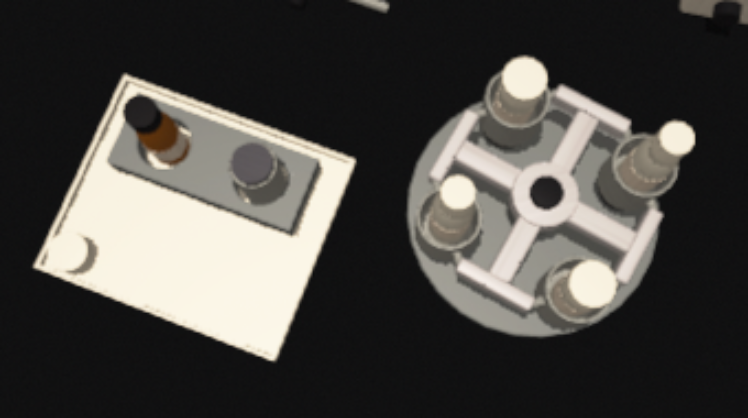

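The glass is in the rack at (150,120). The tall bottles are opposite each other at (458,195) and (676,140), and the short ones at (525,78) and (588,287). All five are at seated height.

```bash
python3 -c "
from bench import arm
print(arm.job_done())"
```

```text
the job is handed in; nothing more can be done
None
```

I handed the job in at about 26 s on the robot's clock: the last picture shows the tall pair and the short pair each in opposite buckets and the amber glass bottle in the rack well, all at seated height, but no verdict was returned.

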